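# Free the mended toy car from a screw clamp of unknown thread

### The job

The glue on the mended toy car has dried. Open the small screw clamp that holds it down by its roof: nobody remembers whether its screw has a right-hand or a left-hand thread, so try the knob gently, feel which way it gives, never force it the way that is stuck, and wind the clamp open (well over a third of a turn). Then lift the car out and set it down gently on its wheels in the middle of the low game box that lies flat beside the clamp, without knocking over or shoving the skittle, the stamp or the ink pad.

Things in the scene. Friction and masses are not known exactly. Their poses are not given: they have to be found in the camera images.
- clamp: wooden screw clamp fixed to the table; base board x ±52, y -138 to +66, 12 mm thick; origin on the table under the car. At y -100 mm the vertical screw stands between pillars (x ±33) under a crosshead 96 (x) x 62 (y) mm, z 104 to 134 mm. A steel toe 22 mm wide reaches from it along +y over the car to y +6 mm
- cradle (a point): centre of the cradle, on the board's top, 12 mm above the table, axes as the clamp's: a rim 6 mm high (top 18 mm above the table) encloses the car's wheels, inside 62 (x) x 110 (y) mm. With the toe up, lift the car about 9 mm over the rim and draw it along the clamp's +y at least 65 mm before going higher
- knob_grip (a point): middle of the knob on the vertical screw axis, always 156 mm above the table; turns with it. Wooden bar 14 (x) x 58 (y) x 24 mm, 10 mm above the crosshead. Tight at the start, bar along the clamp's y. Gives one way only, up to 2.7 rad, with 0.1 to 0.2 Nm; the other way it is stuck after 0.05 rad. Which way differs from start to start and cannot be seen
- thread_strain (a joint): how far the stuck screw is being strained (rad, + when the knob is pushed anticlockwise from above): 0 when left alone or turned the way it gives; turned the stuck way it grows rad for rad with the knob after 0.05 rad, a spring of 2 Nm/rad that springs back. Beyond 0.3 rad (some 0.7 Nm at the knob) the screw is being forced
- toe_pad (a point): centre of the underside of the toe's rubber pad (18 mm across) over the car's roof, about 62.5 mm above the table when tight (the toe's upper side 18 mm higher). Turning the screw the way it gives raises it by 6 mm per rad, up to 16 mm; it stays where it is left. Turned back, it comes down again
- toy_car: wooden toy car, 58 (x, over wheels) x 102 (y) x 50 mm, 60 to 130 g; origin under its middle at the wheels' undersides; y along the clamp's y, front to the screw. Body 34 mm wide, flat sides; roof flat from y -8 to +24 mm; wheels 26 mm high, out to x ±29, at y -29 and +31. Grasp across the body at y +8, between the wheels, fingertips about 23 mm up
- flat_box: the only game box lying flat in reach: 125 (x) x 104 (y) x 33 mm, closed, loose, 0.2 kg; origin at the centre of its underside, top at 33 mm
- skittle: turned wooden skittle, 38 mm across, 100 mm high; origin at its foot; a bystander
- stamp: rubber stamp with wooden grip, 24 x 36 x 66 mm; origin at its foot; a bystander
- ink_pad: flat ink pad tin, 54 x 87 x 16 mm; origin at its underside; a bystander
Things that resemble listed ones, but are neither listed nor needed, are in the scene too. Leave any green or purple look-alike of the toy_car alone.

How it is judged (in metres and radians):
On the way, in this order (a step that is already met when the one before it is completed fails the run):
1. the toe has been wound up by at least 10 mm with the car still in its cradle (z of toe_pad in the frame of clamp above 0.0729 m and horizontal distance between toy_car and clamp below 0.015 m), for 0.2 s.
2. the car has been taken out of the clamp (horizontal distance between toy_car and clamp above 0.06 m), for 0.1 s.
At the end, for the whole second after the job is handed in: the car stands still on its wheels on the top of the flat game box, its middle within 30 mm of the box's middle, upright within 0.08 rad, the box still lying flat on the table (horizontal distance between toy_car and flat_box below 0.03 m and z of toy_car in the frame of flat_box between 0.029 and 0.037 m and angle between toy_car's own z axis and vertical below 0.08 rad and angle between flat_box's own z axis and vertical below 0.05 rad and height (world z) of flat_box below 0.006 m and linear speed of toy_car below 0.02 m/s); the robot touches nothing.
It fails at once if the screw is forced the stuck way: strained more than 0.3 rad (value of joint thread_strain above 0.3 rad or value of joint thread_strain below -0.3 rad).
It fails at once if the car is dragged out of the cradle while the toe is less than 8 mm up (horizontal distance between toy_car and clamp between 0.02 and 0.05 m and z of toe_pad in the frame of clamp below 0.0709 m).
It fails at once if the car is slammed or pressed on the box with more than 40 N (contact force between toy_car and flat_box above 40 N).
It fails at once if the skittle, the stamp or the ink pad is shoved more than 30 mm or knocked over (distance of any of skittle, stamp, ink_pad from where it was at the start of the episode above 0.03 m or angle between any of skittle, stamp's own z axis and vertical above 0.5 rad).
It also fails if it takes over 67 s, if anything falls off the work surface, if the arm or the gripper's body presses on something with over 40 N, if the wrist force passes 120 N, or if a joint passes its speed limit or range.

### The arm

A 6-joint arm with a two-finger parallel gripper is mounted at the origin on the work surface; the furniture and walls round the work are solid. World frame = base frame: x ahead of the robot, y to its left, z up, the work surface at z = 0. Lengths are in mm, angles in rad, forces in N, time in s.
With the tool pointing down it reaches from about 350 to 775 mm from the base axis. Payload 7.3 kg.
Tool frame: the origin (TCP) lies on the front face of the gripper's body, between the roots of the fingers; the fingertips stand 66 mm ahead of it and the grasp point (between the pads) lies 47 mm ahead of it (bot.tip_extent is the distance from the TCP to the fingertips, in mm); z points along the fingers, y is the line along which they close (so a half turn about z gives the same grasp; the last joint's range is limited). The gripper opens to 92 mm and grips with 3 to 60 N. Pads are 19 mm wide; open, the fingers measure 130 mm over their backs; the gripper's body (75 mm by 190 mm) begins 47 mm behind the grasp point.
Start: joints at [-1.393, 0.342, 1.524, -0, 1.275, -0.146], TCP at [167.062, -497.724, 292.241] pointing down, gripper open.
Joint ranges: [-2.53, 2.53], [-0.77, 2.02], [0.04, 2.7], [-1, 4.14], [0.28, 2.66], [-3.11, 3.11]. Speed limits (rad/s): [2.57, 2.57, 3.14, 3.14, 3.14, 3.14].

### API

Orientations are given as [roll, pitch, yaw] about the fixed x, y, z axes, in that order (R = Rz(yaw) Ry(pitch) Rx(roll)).
In Python, from plant import readout, viewer, order, bot gives the robot as it stands.
- The arm moves only by the shell command python3 -m creep 'ROWS'. ROWS is text: rows parted by semicolons, each of 7 numbers parted by spaces: the shift along the world's x, y, z in m, then the turn, a rotation vector about the world's x, y, z in rad, then the opening in per cent of the stroke, from 0 (shut) to 100 (fully open). A call has 1 to 8 rows; each row shifts and turns the commanded pose from where the row before left it; what a row does not reach is not made up. A row lasts 1/12 s, in which the tool goes at most 41.7 mm and 7.16 degrees, less where a joint would pass 70% of its speed; a pose out of reach is approached as far as the arm can. A call is refused whole if a number of a shift passes 0.0417 or a number of a turn 0.125, either way. A call with a gripper value outside its range is refused whole. The fingers move at their own pace and stop on an object; the grip force is fixed at half the most. Time passes only in rows, so rows that do not move let the fingers close. It gives the time, the measured TCP pose, the force, the opening and the grip force at its end, in the units of the state.
- readout.get_obs(): the state, without advancing time (a new reading comes with each control period).
- viewer.capture(name): name is "side" or "top"; returns the picture (384x512x3 uint8, red, green, blue); there is no depth.
- viewer.camera_info(name): a dict with "fx", "fy", "cx", "cy" (pixels), "D" ([k1, k2, p1, p2, k3] as OpenCV has them; the pictures are not rectified), "origin" and "rotation" of the camera in the world. Camera axes: x right, y up, looking along -z (the intrinsics and any distortion apply to the point x, -y, -z); pixel columns grow to the right and rows downward; lengths in mm; the calibration is good to about 2 mm. A picture is of the moment at which its call begins. camera_info takes no time and is no camera call.
- order.close_job(): hands the job in; it is judged then, once.
The state is a dict: "time": time; "joint_positions": joint angles; "dq": joint speeds; "tau": joint torques, N m; "tool_pos": TCP position; "tcp_rot": TCP orientation; "contact_force": force on the tool from outside, world axes, zero at the start; "moment": the same for the moment, N m; "grip_width": finger opening in mm; "finger_force": force on a finger pad.
Only numpy, scipy, OpenCV 4.12 (cv2) and the standard library are available. Lean on these libraries where they do the work, as an engineer would, in place of code of your own. Each camera call takes 0.05 s, during which the arm holds its last target. There are 200 camera calls.

## Working session

There is one attempt and no reset: what is moved stays moved. The work goes in short steps, Python scripts to look and compute and a shell command to move; the robot and the scene stay as the last step left them, time stands still between calls to the robot, and variables do not carry over. Pictures are saved under pics/ and viewed, at most 10 in all, crops included, and the job is handed in when it is done.

```bash
mkdir -p pics; ls; python3 - <<'E'
from plant import readout, viewer
import cv2
for n in ("side","top"):
    im=viewer.capture(n); cv2.imwrite(f"pics/{n}0.png",im[...,::-1])
    print(n,viewer.camera_info(n))
print(readout.get_obs())
E
```

```text
pics
side {'fx': 406.59143758521145, 'fy': 406.59143758521145, 'cx': 258.97209157349585, 'cy': 191.576628152071, 'D': array([-0.0880705,  0.       ,  0.       ,  0.       ,  0.       ]), 'origin': array([534.48128649, 391.28619386, 898.61993111]), 'rotation': array([ 0.53404191, -0.01088932,  3.13516707])}
top {'fx': 381.25478919162856, 'fy': 381.25478919162856, 'cx': 255.41607194698042, 'cy': 196.94316430012643, 'D': array([-0.08415837,  0.        ,  0.        ,  0.        ,  0.        ]), 'origin': array([ 423.58589775,  -77.08579918, 1165.28855132]), 'rotation': array([ 0.11972231, -0.01775872, -1.55387838])}
{'time': 0.1, 'joint_positions': array([-1.39298767e+00,  3.42677202e-01,  1.52488458e+00, -7.19734524e-06,
        1.27541228e+00, -1.45998149e-01]), 'dq': array([ 0.00103702, -0.00272117, -0.00170062, -0.00045457,  0.00197731,
        0.00051788]), 'tau': array([ 1.65162237e-03, -4.32004237e+01, -2.44692671e+01,  7.19272415e-02,
        5.25913434e-02, -5.30027239e-05]), 'tool_pos': array([ 167.01711313, -497.45014088,  291.6147478 ]), 'tcp_rot': array([-3.14022494e+00, -1.94157397e-04,  3.23808773e-01]), 'contact_force': array([0.30571699, 0.30827717, 1.35455395]), 'moment': array([ 0.00198584,  0.00595561, -0.03199   ]), 'finger_force': 0.0, 'grip_width': 91.66235365282961}
```

View pics/side0.png

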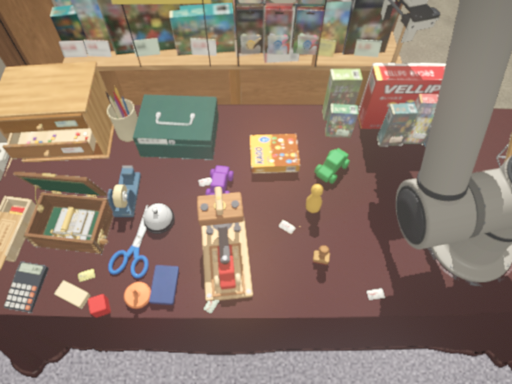

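View pics/top0.png

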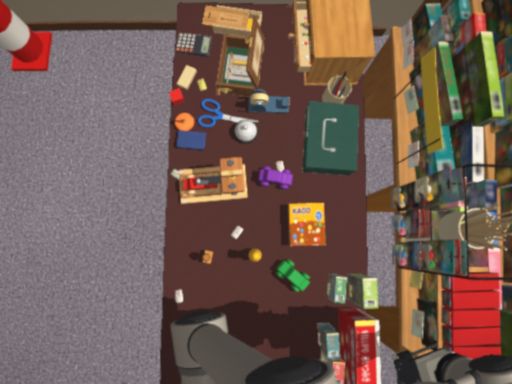

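Side view: the red car is in the clamp at (226,268), the crosshead at (219,207), and the flat box "KAGO" at (275,153). The skittle is at (314,198), the stamp at (321,256) and the blue ink pad at (165,285). The purple (220,180) and green (332,166) cars are look-alikes. The boxes at right, around (342,115), stand upright, so they can't be the flat one.

```bash
cat > h.py <<'E'
import numpy as np, cv2
from scipy.spatial.transform import Rotation as Ro
from plant import viewer
def par(n):
    c=viewer.camera_info(n); K=np.array([[c['fx'],0,c['cx']],[0,c['fy'],c['cy']],[0,0,1]])
    return K,c['D'],np.array(c['origin']),Ro.from_euler('xyz',c['rotation']).as_matrix()
def ray(n,uv):
    K,D,o,R=par(n); p=cv2.undistortPoints(np.array([[uv]],float),K,D)[0,0]
    return o,R@np.array([p[0],-p[1],-1])
def onz(n,uv,z):
    o,d=ray(n,uv); return o+d*(z-o[2])/d[2]
def two(us,ut):
    (a,d),(b,e)=ray('side',us),ray('top',ut)
    s=np.linalg.lstsq(np.c_[d,-e],b-a,rcond=None)[0]; p,q=a+s[0]*d,b+s[1]*e
    return (p+q)/2,np.linalg.norm(p-q)
def proj(n,P):
    K,D,o,R=par(n); q=(np.atleast_2d(P)-o)@R*[1,-1,-1]
    return cv2.projectPoints(q,np.zeros(3),np.zeros(3),K,D)[0][:,0]
E
python3 - <<'E'
from h import *
s=cv2.imread('pics/side0.png'); t=cv2.imread('pics/top0.png')
a=cv2.resize(s[120:310,140:350],None,fx=2.8,fy=2.8,interpolation=cv2.INTER_CUBIC)
cv2.imwrite('pics/c1.png',a)
b=cv2.resize(t[120:270,165:335],None,fx=4,fy=4,interpolation=cv2.INTER_CUBIC)
cv2.imwrite('pics/c2.png',b)
def show(n,im,lo,hi,box,z):
    x0,y0,x1,y1=box; h=cv2.cvtColor(im,cv2.COLOR_BGR2HSV)[y0:y1,x0:x1]
    m=cv2.inRange(h,lo,hi); k=max(cv2.findContours(m,0,2)[0],key=cv2.contourArea)
    r=cv2.minAreaRect(k); c=cv2.boxPoints(r)+[x0,y0]
    print(n,cv2.contourArea(k),c.round(0).tolist()); print([onz(n,p,z)[:2].round(0).tolist() for p in c], onz(n,c.mean(0),z).round(0))
show('side',s,(0,120,120),(35,255,255),(240,125,305,180),33)
show('top',t,(0,120,120),(35,255,255),(280,195,335,252),33)
print('ink',onz('side',(165,285),16),onz('top',(191,140),16))
print('skittle',two((316,188),(255,254)),'stamp',two((321,247),(207,257)))
print('green',onz('side',(332,166),30),'purple',onz('side',(220,180),30))
E
```

```text
side 709.5 [[252.0, 134.0], [299.0, 134.0], [299.0, 171.0], [252.0, 171.0]]
[[539.0, -301.0], [412.0, -302.0], [419.0, -182.0], [539.0, -182.0]] [ 478. -240.   33.]
top 1487.0 [[289.0, 202.0], [325.0, 202.0], [325.0, 245.0], [289.0, 245.0]]
[[547.0, -196.0], [549.0, -304.0], [420.0, -304.0], [419.0, -197.0]] [ 483. -250.   33.]
ink [732.96656469 111.78383544  16.        ] [735.95047518 107.29861594  16.        ]
skittle (array([391.38328672, -95.17211366,  92.7925097 ]), np.float64(2.6381384059661026)) stamp (array([383.03129619,  40.62298679,  62.76228717]), np.float64(4.630029738699184))
green [ 331.86834995 -199.38175165   30.        ] purple [ 619.86706255 -156.2801769    30.        ]
```

View pics/c1.png

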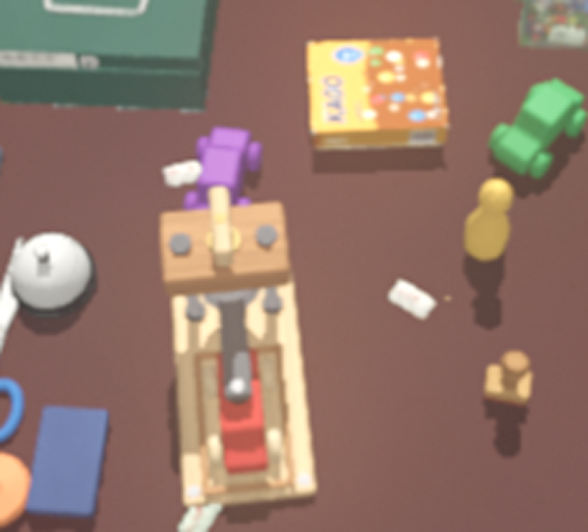

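View pics/c2.png

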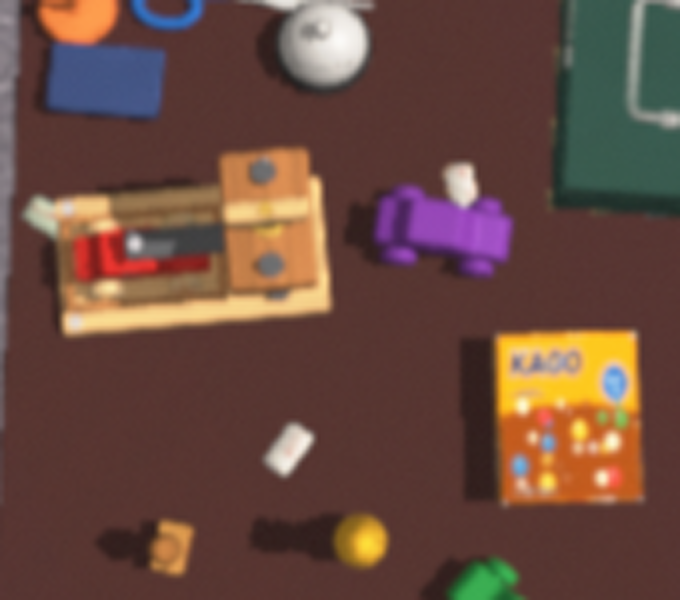

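The enlarged crops confirm the candidates: the red car is under the steel toe (c2 (105,258)), purple (440,232) and green (485,580) are look-alikes, and the only flat box is KAGO at (568,417). Next I measure the clamp from its board corners, crosshead and knob.

```bash
python3 - <<'E'
from h import *
c1=lambda u,v:(u/2.8+140-.3,v/2.8+120-.3); c2=lambda u,v:(u/4+165-.4,v/4+120-.4)
def fit(mod,wor):
    m=np.array(mod,float);w=np.array(wor)[:,:2]
    a=m@[1,1j]; b=w@[1,1j]; k=np.vdot(a-a.mean(),b-b.mean())/np.vdot(a-a.mean(),a-a.mean())
    o=b.mean()-k/abs(k)*a.mean(); print('yaw',np.angle(k),'scale',abs(k),'origin',o, 'res',abs(b-(o+k/abs(k)*a)).round(1))
# top view board corners z12: +y end: image left
w=[onz('top',c2(*p),12) for p in((58,203),(65,333),(330,310),(320,178))]
fit([(52,66),(-52,66),(-52,-138),(52,-138)],w)
w=[onz('top',c2(*p),134) for p in((220,155),(308,148),(316,288),(230,293))]
fit([(48,-69),(48,-131),(-48,-131),(-48,-69)],w)
w=[onz('side',c1(*p),12) for p in((184,498),(315,490))]
fit([(52,66),(-52,66)],w)
w=[onz('side',c1(*p),134) for p in((160,213),(285,203))]
fit([(48,-131),(-48,-131)],w)
# knob ends and mid
print(onz('side',c1(219,190),168),onz('side',c1(226,235),168),'mid top',onz('top',c2(265,208),168))
print('toe tip',two(c1(237,383),c2(134,243)))
E
```

```text
yaw 0.10771596144997059 scale 0.988642232562166 origin (597.7280243509758+71.2621805208181j) res [2.5 1.3 1.8 0.4]
yaw 0.08885773024622676 scale 0.9966779081190962 origin (599.1723031578625+72.34039490594307j) res [0.6 1.  1.9 1.6]
yaw 0.06251079130977645 scale 0.9945978451280786 origin (593.8955357675648+69.59249520457571j) res [0.3 0.3]
yaw 0.09271797692520646 scale 1.0132158828617912 origin (597.7163350403989+75.67796051865278j) res [0.6 0.6]
[609.88322864 -50.53985949 168.        ] [603.02645831 -12.01893921 168.        ] mid top [610.38162967 -26.39352512 168.        ]
toe tip (array([597.79857365,  71.01164726,  86.27715301]), np.float64(1.299684378587635))
```

Clamp is at about (598,72) with yaw about 0.09, so the knob is at about (607,-28), which agrees with the direct sighting. The box is at about (482,-249). Moving up, then over the knob.

```bash
python3 -m creep '0 0 0.037 0 0 0 100;0 0 0.037 0 0 0 100;0 0 0.037 0 0 0 100;0 0 0.037 0 0 0 100;0.022 0.0235 0 0 0 0.067 100;0.022 0.0235 0 0 0 0.067 100;0.022 0.0235 0 0 0 0.067 100;0.022 0.0235 0 0 0 0.067 100'
python3 -m creep '0.022 0.0235 0 0 0 0.067 100;0.022 0.0235 0 0 0 0.067 100;0.022 0.0235 0 0 0 0.067 100;0.022 0.0235 0 0 0 0.067 100;0.022 0.0235 0 0 0 0.067 100;0.022 0.0235 0 0 0 0.067 100;0.022 0.0235 0 0 0 0.067 100;0.022 0.0235 0 0 0 0.067 100'
python3 -m creep '0.022 0.0235 0 0 0 0.067 100;0.022 0.0235 0 0 0 0.067 100;0.022 0.0235 0 0 0 0.067 100;0.022 0.0235 0 0 0 0.067 100;0.022 0.0235 0 0 0 0.067 100;0.022 0.0235 0 0 0 0.067 100;0.022 0.0235 0 0 0 0.067 100;0.022 0.0235 0 0 0 0.067 100'
```

```text
time: 0.77
tool_pos: [255.6, -402.6, 440.0]
tcp_rot: [-3.141, -0.0, 0.594]
contact_force: [-0.0, -0.6, -1.1]
grip_width: 91.7
finger_force: 0.0
time: 1.43
tool_pos: [431.8, -214.3, 440.0]
tcp_rot: [-3.141, -0.0, 1.131]
contact_force: [0.7, -1.5, -0.2]
grip_width: 91.7
finger_force: 0.0
time: 2.1
tool_pos: [607.9, -26.3, 439.7]
tcp_rot: [-3.141, -0.0, 1.667]
contact_force: [0.8, -0.4, 0.4]
grip_width: 91.9
finger_force: 0.0
```

```bash
python3 -m creep '0 0 -0.035 0 0 0 100;0 0 -0.035 0 0 0 100;0 0 -0.035 0 0 0 100;0 0 -0.035 0 0 0 100;0 0 -0.025 0 0 0 100;0 0 -0.02 0 0 0 100;0 0 0 0 0 0 100'
python3 - <<'E'
from h import *
im=viewer.capture('side')
a=cv2.resize(im[160:280,170:290,::-1],None,fx=4,fy=4,interpolation=cv2.INTER_CUBIC)
im=viewer.capture('top')
b=cv2.resize(im[130:230,165:285,::-1],None,fx=4,fy=4,interpolation=cv2.INTER_CUBIC)
b=cv2.copyMakeBorder(b[:,:320],0,80,0,0,0)
cv2.imwrite('pics/c3.png',np.hstack([a,b]))
E
```

```text
time: 2.68
tool_pos: [605.0, -27.4, 250.0]
tcp_rot: [-3.132, -0.003, 1.664]
contact_force: [-0.9, 0.1, -0.2]
grip_width: 91.7
finger_force: 0.0
```

View pics/c3.png

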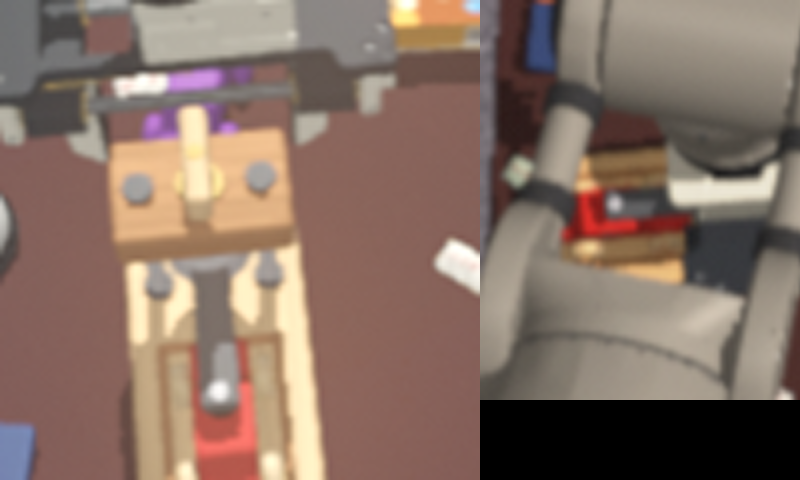

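The knob (195,153 in the left half) lies midway between the fingertips (90,150) and (310,130). Descend the last bit and close.

```bash
python3 -m creep '0.001 0 -0.015 0 0 0 100;0.001 0 -0.015 0 0 0 100;0 0 -0.013 0 0 0 100;0 0 0 0 0 0 40;0 0 0 0 0 0 40;0 0 0 0 0 0 40;0 0 0 0 0 0 40'
python3 -m creep '0 0 0 0 0 0 25;0 0 0 0 0 0 25;0 0 0 0 0 0 0;0 0 0 0 0 0 0;0 0 0 0 0 0 0;0 0 0 0 0 0 0'
python3 -c "
from plant import readout;o=readout.get_obs();print(o['moment'],o['contact_force'],o['tool_pos'],o['tcp_rot'])"
```

```text
time: 3.37
tool_pos: [609.8, -27.9, 214.1]
tcp_rot: [3.139, 0.001, 1.664]
contact_force: [-0.2, -0.1, 0.2]
grip_width: 69.7
finger_force: 0.0
time: 3.87
tool_pos: [609.1, -27.7, 212.2]
tcp_rot: [3.142, -0.0, 1.664]
contact_force: [0.1, 0.1, -0.6]
grip_width: 29.7
finger_force: 0.0
[ 0.00393145 -0.10017898 -0.02374433] [ 0.12183509  0.14614716 -0.56009964] [609.06659556 -27.72336936 212.21964482] [ 3.14155778e+00 -2.24173968e-07  1.66381779e+00]
```

```bash
python3 -m creep '0 0 -0.006 0 0 0 25;0 0 0 0 0 0 25;0 0 0 0 0 0 0;0 0 0 0 0 0 0;0 0 0 0 0 0 0;0 0 0 0 0 0 0;0 0 0 0 0 0 0'
python3 -c "
from plant import readout;o=readout.get_obs();print(o['moment'],o['contact_force'],o['tool_pos'],o['tcp_rot'])"
```

```text
time: 4.45
tool_pos: [609.0, -27.7, 205.9]
tcp_rot: [-3.141, -0.0, 1.664]
contact_force: [-0.1, 0.9, -3.1]
grip_width: 14.0
finger_force: 30.0
[-0.05439429 -0.22921504  0.10189002] [-0.12077032  0.88669    -3.09180816] [609.0022951  -27.69245301 205.94775303] [-3.14128676e+00 -9.17050244e-05  1.66391690e+00]
```

Gripped the bar (14.0 mm wide, small forces). Trying it gently anticlockwise.

```bash
P='from plant import readout;o=readout.get_obs();print("M",o["moment"].round(3),o["tcp_rot"].round(3)[2])'
python3 -m creep '0 0 0 0 0 0.05 0;0 0 0 0 0 0 0;0 0 0 0 0 0 0'|grep -E "contact"; python3 -c "$P"
python3 -m creep '0 0 0 0 0 0.06 0;0 0 0 0 0 0 0;0 0 0 0 0 0 0'|grep -E "contact"; python3 -c "$P"
python3 -m creep '0 0 0 0 0 0.06 0;0 0 0 0 0 0 0;0 0 0 0 0 0 0'|grep -E "contact"; python3 -c "$P"
```

```text
contact_force: [0.5, 0.1, -5.2]
M [ 0.032 -0.308  0.004] 1.713
contact_force: [2.2, 0.5, -5.2]
M [ 0.024 -0.436 -0.072] 1.772
contact_force: [2.5, 0.4, -7.2]
M [ 0.065 -0.644 -0.203] 1.831
```

The resisting moment grows at about 2 Nm/rad, so anticlockwise looks stuck (only about 0.12 rad of strain). Going back and trying clockwise.

```bash
P='from plant import readout;o=readout.get_obs();print("M",o["moment"].round(3),o["tcp_rot"].round(3)[2])'
python3 -m creep '0 0 0 0 0 -0.085 0;0 0 0 0 0 -0.085 0;0 0 0 0 0 0 0;0 0 0 0 0 0 0'|grep -E "contact"; python3 -c "$P"
python3 -m creep '0 0 0 0 0 -0.1 0;0 0 0 0 0 0 0;0 0 0 0 0 0 0'|grep -E "contact"; python3 -c "$P"
python3 -m creep '0 0 0 0 0 -0.05 0;0 0 0 0 0 0 0;0 0 0 0 0 0 0'|grep -E "contact"; python3 -c "$P"
python3 -m creep '0 0 0 0 0 -0.05 0;0 0 0 0 0 0 0;0 0 0 0 0 0 0'|grep -E "contact"; python3 -c "$P"
```

```text
contact_force: [1.5, 0.5, -7.2]
M [ 0.015 -0.419 -0.081] 1.665
contact_force: [1.3, -0.5, -7.5]
M [-0.01  -0.307 -0.018] 1.567
contact_force: [0.9, 0.1, -7.5]
M [ 0.016 -0.196  0.117] 1.517
contact_force: [0.2, -0.0, -6.7]
M [ 0.027 -0.109  0.056] 1.467
```

Clockwise the moment stays about 0.1 and doesn't rise, so it gives that way. Continuing with checks.

```bash
P='from plant import readout;o=readout.get_obs();print("M",o["moment"].round(3),o["tcp_rot"].round(3)[2])'
python3 -m creep '0 0 0 0 0 -0.06 0;0 0 0 0 0 0 0;0 0 0 0 0 0 0'|grep -E "contact"; python3 -c "$P"
python3 -m creep '0 0 0 0 0 -0.06 0;0 0 0 0 0 0 0;0 0 0 0 0 0 0'|grep -E "contact"; python3 -c "$P"
```

```text
contact_force: [-1.7, -0.0, -8.3]
M [-0.018  0.101 -0.001] 1.407
contact_force: [-1.6, 0.5, -7.0]
M [-0.029  0.264 -0.026] 1.347
```

```bash
P='from plant import readout;o=readout.get_obs();print("M",o["moment"].round(3),o["tcp_rot"].round(3)[2])'
python3 -m creep '0 0 0 0 0 -0.1 0;0 0 0 0 0 -0.1 0;0 0 0 0 0 -0.1 0;0 0 0 0 0 -0.1 0;0 0 0 0 0 0 0'|grep -E "contact|pos"; python3 -c "$P"
python3 -m creep '0 0 0 0 0 -0.12 0;0 0 0 0 0 -0.12 0;0 0 0 0 0 -0.12 0;0 0 0 0 0 -0.12 0;0 0 0 0 0 -0.12 0;0 0 0 0 0 -0.12 0;0 0 0 0 0 -0.12 0;0 0 0 0 0 0 0'|grep -E "contact|pos"; python3 -c "$P"
python3 -m creep '0 0 0 0 0 -0.12 0;0 0 0 0 0 -0.12 0;0 0 0 0 0 -0.12 0;0 0 0 0 0 -0.12 0;0 0 0 0 0 -0.12 0;0 0 0 0 0 -0.12 0;0 0 0 0 0 -0.12 0;0 0 0 0 0 0 0'|grep -E "contact|pos"; python3 -c "$P"
```

```text
tool_pos: [608.3, -27.5, 206.0]
contact_force: [-4.7, 0.6, -6.0]
M [ 0.169  0.717 -0.038] 0.943
tool_pos: [607.9, -26.7, 206.0]
contact_force: [-6.8, 3.0, -4.6]
M [0.644 1.071 0.065] 0.103
tool_pos: [608.1, -25.9, 206.0]
contact_force: [-5.3, 6.6, -4.9]
M [1.315 0.843 0.018] -0.737
```

```bash
python3 - <<'E'
from h import *
im=viewer.capture('side')
cv2.imwrite('pics/c4.png',cv2.resize(im[160:310,170:290,::-1],None,fx=4,fy=4,interpolation=cv2.INTER_CUBIC))
E
```

```text
(no output)
```

View pics/c4.png

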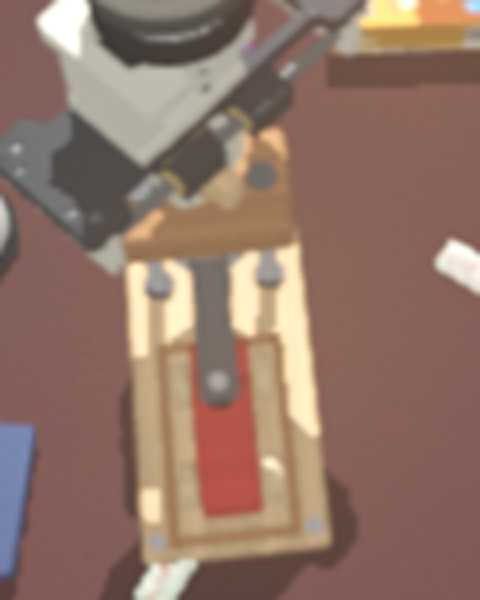

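The knob has turned with the gripper and the toe tip has shifted up in the image (c3 (222,392) → (218,382)), so the toe has risen. Releasing, going up, turning back and moving over the car.

```bash
python3 -m creep '0 0 0 0 0 0 40;0 0 0 0 0 0 60;0 0 0 0 0 0 60;0 0 0 0 0 0 60;0 0 0.03 0 0 0 60;0 0 0.03 0 0 0 60;0 0 0.03 0 0 0 60;0 0 0.03 0 0 0 60'
python3 -m creep '0 0.005 0 0 0 0.12 70;0 0.005 0 0 0 0.12 70;0 0.005 0 0 0 0.12 70;0 0.005 0 0 0 0.12 70;0 0.005 0 0 0 0.12 70;0 0.005 0 0 0 0.12 70;0 0.005 0 0 0 0.12 70;0 0.005 0 0 0 0.12 70' |grep pos
python3 -m creep '0 0.005 0 0 0 0.12 70;0 0.005 0 0 0 0.12 70;0 0.005 0 0 0 0.12 70;0 0.005 0 0 0 0.12 70;0 0.005 0 0 0 0.12 70;0 0.005 0 0 0 0.12 70;0 0.005 0 0 0 0.12 70;0 0.005 0 0 0 0.12 70'|grep pos
python3 -m creep '-0.002 0.005 0 0 0 0.12 70;-0.002 0.005 0 0 0 0.12 70;-0.002 0.005 0 0 0 0.12 70;-0.002 0.005 0 0 0 0.12 70;0 0 0 0 0 0 70;0 0 0 0 0 0 70'
python3 - <<'E'
from h import *
im=viewer.capture('side')
a=cv2.resize(im[160:310,170:290,::-1],None,fx=4,fy=4,interpolation=cv2.INTER_CUBIC)
im=viewer.capture('top')
b=cv2.resize(im[130:230,165:245,::-1],None,fx=4,fy=4,interpolation=cv2.INTER_CUBIC)
b=cv2.copyMakeBorder(b,0,200,0,0,0)
cv2.imwrite('pics/c5.png',np.hstack([a,b]))
E
```

```text
time: 9.25
tool_pos: [609.2, -28.1, 328.4]
tcp_rot: [-3.141, -0.002, -0.735]
contact_force: [0.9, -1.5, 1.1]
grip_width: 54.9
finger_force: 0.0
tool_pos: [609.4, 12.2, 327.0]
tool_pos: [609.4, 52.2, 327.0]
time: 11.08
tool_pos: [601.3, 72.2, 326.8]
tcp_rot: [3.14, 0.0, 1.661]
contact_force: [-0.2, 0.3, -0.9]
grip_width: 63.9
finger_force: 0.0
```

View pics/c5.png

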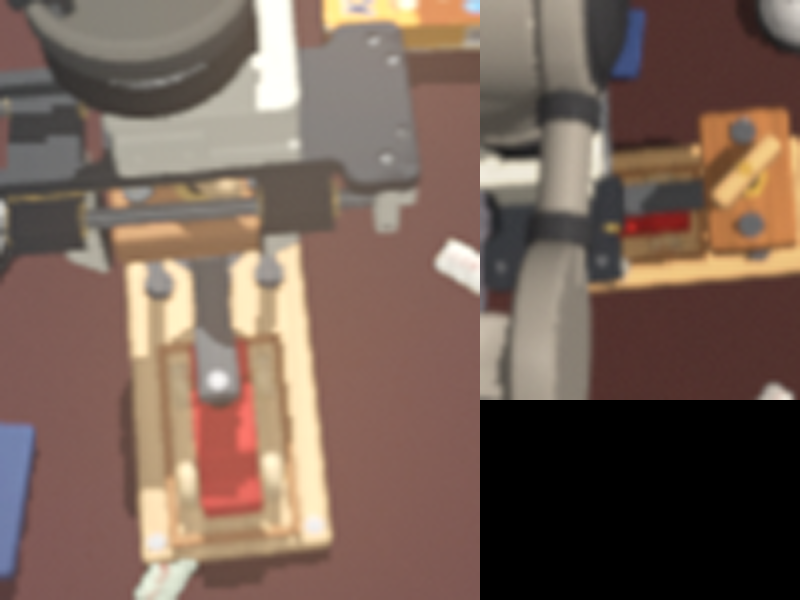

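Top view: the knob bar now runs from (720,200) to (780,140), about 43° (= 137° clockwise), so the toe is about 14 mm up. Now I check the car's position with the visible wheels, (188,480) and (270,475).

```bash
python3 - <<'E'
from h import *
for o in [(598,72,.09),(607-0,72,.09)][:1]:
    R=Ro.from_euler('z',o[2]).as_matrix()
    P=np.array([(26,31,38),(-26,31,38),(17,51,30),(-17,51,30),(0,6,95),(17,24,62),(-17,24,62),(52,66,12),(-52,66,12)],float)
    print((((proj('side',P@R.T+[o[0],o[1],0])-[170,160])*4)).round(0).tolist())
s=lambda u,v:(170+u/4-.1,160+v/4-.1)
print('wheels',onz('side',s(188,465),38),onz('side',s(270,460),38))
print('knob',onz('top',(232.4,172.4),168),'board', onz('side',s(143,558),12), onz('side',s(329,547),12))
E
```

```text
[[177.0, 477.0], [272.0, 469.0], [196.0, 515.0], [259.0, 510.0], [215.0, 392.0], [189.0, 449.0], [253.0, 443.0], [137.0, 557.0], [325.0, 540.0]]
wheels [615.65265093  98.22265849  38.        ] [570.66775526  95.34299769  38.        ]
knob [608.30495608 -30.56054353 168.        ] board [640.64435345 142.82516094  12.        ] [538.25895604 136.63149336  12.        ]
```

```bash
python3 -m creep '-0.005 0.007 -0.02 0 0 0 70;0 0 -0.03 0 0 0 70;0 0 -0.03 0 0 0 70;0 0 -0.03 0 0 0 70;0 0 -0.03 0 0 0 70;0 0 -0.03 0 0 0 70;0 0 -0.03 0 0 0 70;0 0 0 0 0 0 70'
python3 -m creep '0 0 -0.005 0 0 0 70;0 0 0 0 0 0 70;0 0 0 0 0 0 70'
```

```text
time: 11.85
tool_pos: [593.1, 78.8, 120.4]
tcp_rot: [-3.131, -0.001, 1.661]
contact_force: [-1.2, 0.9, -1.0]
grip_width: 64.3
finger_force: 0.0
time: 12.1
tool_pos: [597.2, 79.1, 123.1]
tcp_rot: [3.138, 0.0, 1.663]
contact_force: [-0.4, -0.5, 0.7]
grip_width: 64.2
finger_force: 0.0
```

```bash
python3 -m creep '0 0 -0.007 0 0 0 70;0 0 -0.007 0 0 0 70;0 0 -0.006 0 0 0 70;0 0 0 0 0 0 70;0 0 0 0 0 0 70;0 0 0 0 0 0 70'
python3 - <<'E'
from h import *
a=viewer.capture('side')[200:310,170:290,::-1]
cv2.imwrite('pics/c6.png',cv2.resize(a,None,fx=5,fy=5,interpolation=cv2.INTER_CUBIC))
E
```

```text
time: 12.6
tool_pos: [596.1, 79.3, 101.2]
tcp_rot: [3.142, 0.0, 1.664]
contact_force: [-0.4, -0.3, 1.1]
grip_width: 64.6
finger_force: 0.0
```

View pics/c6.png

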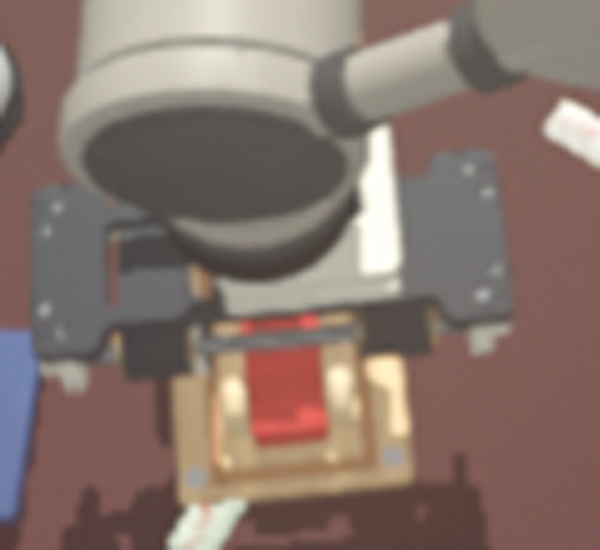

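The gripper straddles the car, with the body (285,380) between the fingers and no contact force. Closing.

```bash
python3 -m creep '0 0 0 0 0 0 45;0 0 0 0 0 0 45;0 0 0 0 0 0 45;0 0 0 0 0 0 20;0 0 0 0 0 0 20;0 0 0 0 0 0 20;0 0 0 0 0 0 20;0 0 0 0 0 0 20'
```

```text
time: 13.32
tool_pos: [596.1, 79.3, 101.3]
tcp_rot: [3.141, 0.0, 1.664]
contact_force: [1.4, 1.4, -0.2]
grip_width: 33.9
finger_force: 29.9
```

```bash
python3 -m creep '0 0 0.003 0 0 0 20;0 0 0.003 0 0 0 20;0 0 0.003 0 0 0 20;0 0 0 0 0 0 20;0 0 0 0 0 0 20'
python3 -m creep '-0.0005 0.005 0 0 0 0 20;-0.0005 0.005 0 0 0 0 20;-0.0005 0.005 0 0 0 0 20;-0.0005 0.005 0 0 0 0 20;0 0 0 0 0 0 20'
```

```text
time: 13.73
tool_pos: [596.2, 79.3, 110.6]
tcp_rot: [3.141, 0.0, 1.664]
contact_force: [0.2, -0.2, -0.9]
grip_width: 33.9
finger_force: 29.9
time: 14.15
tool_pos: [593.8, 100.6, 110.1]
tcp_rot: [-3.141, -0.0, 1.665]
contact_force: [0.1, -0.6, -1.3]
grip_width: 33.4
finger_force: 29.9
```

```bash
python3 -m creep '-0.001 0.01 0 0 0 0 20;-0.001 0.01 0 0 0 0 20;-0.001 0.01 0 0 0 0 20;-0.001 0.01 0 0 0 0 20;-0.001 0.01 0 0 0 0 20;-0.001 0.01 0 0 0 0 20;-0.001 0.01 0 0 0 0 20;0 0 0 0 0 0 20'
python3 -m creep '0 0 0.02 0 0 0 20;0 0 0.03 0 0 0 20;0 0 0.03 0 0 0 20;0 0 0.03 0 0 0 20;0 0 0.03 0 0 0 20;0 0 0.03 0 0 0 20;0 0 0.03 0 0 0 20;0 0 0.02 0 0 0 20'
```

```text
time: 14.82
tool_pos: [586.7, 171.5, 110.2]
tcp_rot: [3.141, -0.001, 1.666]
contact_force: [-0.1, -0.6, 0.1]
grip_width: 33.8
finger_force: 29.9
time: 15.48
tool_pos: [587.4, 169.1, 333.7]
tcp_rot: [3.138, 0.0, 1.664]
contact_force: [0.1, -0.1, -0.0]
grip_width: 34.2
finger_force: 29.9
```

```bash
python3 -m creep '-0.0066 -0.0256 0 0 0 -0.006 20;-0.0066 -0.0256 0 0 0 -0.006 20;-0.0066 -0.0256 0 0 0 -0.006 20;-0.0066 -0.0256 0 0 0 -0.006 20;-0.0066 -0.0256 0 0 0 -0.006 20;-0.0066 -0.0256 0 0 0 -0.006 20;-0.0066 -0.0256 0 0 0 -0.006 20;-0.0066 -0.0256 0 0 0 -0.006 20'|grep pos
python3 -m creep '-0.0066 -0.0256 0 0 0 -0.006 20;-0.0066 -0.0256 0 0 0 -0.006 20;-0.0066 -0.0256 0 0 0 -0.006 20;-0.0066 -0.0256 0 0 0 -0.006 20;-0.0066 -0.0256 0 0 0 -0.006 20;-0.0066 -0.0256 0 0 0 -0.006 20;-0.0066 -0.0256 0 0 0 -0.006 20;-0.0066 -0.0256 0 0 0 -0.006 20'|grep pos
python3 -m creep '0 0 -0.03 0 0 0 20;0 0 -0.03 0 0 0 20;0 0 -0.03 0 0 0 20;0 0 -0.03 0 0 0 20;0 0 -0.03 0 0 0 20;0 0 -0.02 0 0 0 20;0 0 0 0 0 0 20;0 0 0 0 0 0 20'
python3 - <<'E'
from h import *
a=viewer.capture('side')[100:220,210:330,::-1]
cv2.imwrite('pics/c7.png',cv2.resize(a,None,fx=4.5,fy=4.5,interpolation=cv2.INTER_CUBIC))
E
```

```text
tool_pos: [533.6, -36.9, 330.3]
tool_pos: [480.8, -241.7, 330.3]
time: 17.48
tool_pos: [481.2, -240.3, 159.9]
tcp_rot: [-3.14, -0.001, 1.568]
contact_force: [-0.0, -0.7, -0.5]
grip_width: 33.5
finger_force: 29.9
```

View pics/c7.png

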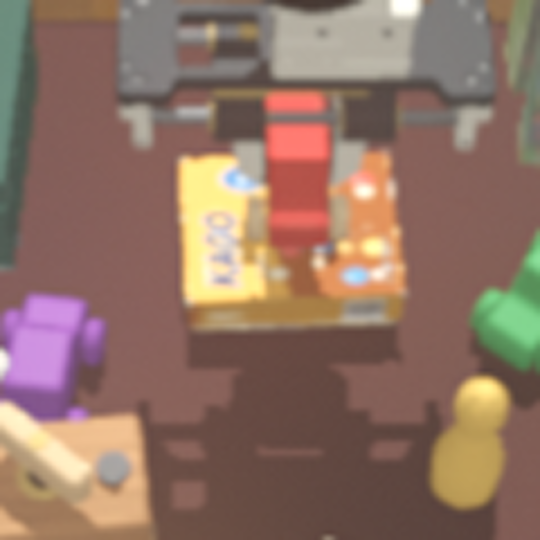

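The car hangs straight over the middle of the box (300,200), clear of the skittle (480,440). Lowering slowly.

```bash
python3 -m creep '0 0 -0.01 0 0 0 20;0 0 -0.01 0 0 0 20;0 0 -0.008 0 0 0 20;0 0 -0.004 0 0 0 20;0 0 0 0 0 0 20;0 0 0 0 0 0 20'|grep -E "pos|cont"
python3 -m creep '0 0 -0.002 0 0 0 20;0 0 0 0 0 0 20;0 0 0 0 0 0 20'|grep -E "pos|cont"
python3 -m creep '0 0 -0.002 0 0 0 20;0 0 0 0 0 0 20;0 0 0 0 0 0 20'|grep -E "pos|cont"
```

```text
tool_pos: [481.4, -240.3, 128.0]
contact_force: [0.6, 0.2, -0.7]
tool_pos: [481.6, -240.4, 126.4]
contact_force: [-0.6, -0.3, -0.6]
tool_pos: [481.4, -240.3, 124.2]
contact_force: [0.3, -0.2, -0.5]
```

```bash
python3 -m creep '0 0 -0.001 0 0 0 20;0 0 0 0 0 0 20;0 0 0 0 0 0 20'|grep -E "pos|cont"
python3 -m creep '0 0 -0.001 0 0 0 20;0 0 0 0 0 0 20;0 0 0 0 0 0 20'|grep -E "pos|cont"
```

```text
tool_pos: [481.4, -240.3, 123.2]
contact_force: [0.1, -1.4, -1.7]
tool_pos: [481.6, -240.4, 122.3]
contact_force: [0.1, -0.1, -0.1]
```

```bash
python3 -m creep '0 0 -0.001 0 0 0 20;0 0 0 0 0 0 20;0 0 0 0 0 0 20'|grep -E "pos|cont"
```

```text
tool_pos: [481.6, -240.4, 122.2]
contact_force: [-2.7, 2.7, 7.9]
```

Contact (8 N). Release and rise.

```bash
python3 -m creep '0 0 0 0 0 0 45;0 0 0 0 0 0 55;0 0 0 0 0 0 55;0 0 0 0 0 0 55;0 0 0 0 0 0 55'
python3 -m creep '0 0 0.01 0 0 0 55;0 0 0.02 0 0 0 55;0 0 0.03 0 0 0 55;0 0 0.03 0 0 0 55;0 0 0.03 0 0 0 55;0 0 0.03 0 0 0 55;0 0 0 0 0 0 55;0 0 0 0 0 0 55'
python3 - <<'E'
from h import *
a=viewer.capture('side')[100:220,210:330,::-1]
cv2.imwrite('pics/c8.png',cv2.resize(a,None,fx=4.5,fy=4.5,interpolation=cv2.INTER_CUBIC))
E
```

```text
time: 19.7
tool_pos: [481.4, -240.3, 121.0]
tcp_rot: [-3.141, -0.0, 1.568]
contact_force: [-0.4, 0.4, -0.2]
grip_width: 50.3
finger_force: 0.0
time: 20.37
tool_pos: [482.0, -240.6, 273.7]
tcp_rot: [3.138, 0.003, 1.568]
contact_force: [-0.9, -0.1, -0.9]
grip_width: 50.3
finger_force: 0.0
```

View pics/c8.png

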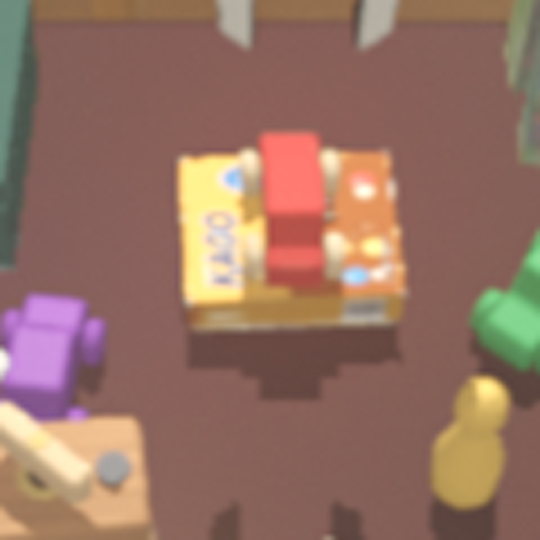

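The car stands on its four wheels, centred on the box (293,215); the gripper is clear and the skittle is unmoved. Handing in.

```bash
python3 -c "
from plant import order;print(order.close_job())"
```

```text
the job is handed in; nothing more can be done
None
```

I handed in the job: the screw gave clockwise and I wound it about 2.4 rad open. The car now stands on its wheels in the middle of the flat box, and nothing was forced or knocked over; the judge returned no verdict.

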